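# Count to the third gap and push the seed box home

## Task

Starting at the red-post end of the wooden rack, count the gaps with a fingertip along the rail on top: touch the yellow length above the first, then the second, then the third gap, and do not touch the fourth. Then push the grey seed box along the plank into that third gap, fully in against the rack's back wall, keeping it flat on the plank and never lifting it. Leave everything else where it stands, and finish clear of it all.

Things in the scene. Friction and masses are not known exactly. Their poses are not given: they have to be found in the camera images.
- rack: Fixed wooden divider rack on the plank, 264 mm along its y. Five upright dividers (8 mm thick, 44 mm tall) make four gaps 56 mm wide, open above and at the front (-x, towards the robot), with no floor: things slide in on the plank. The inner two are empty, the outer two hold other boxes. Origin on the plank at its middle; x points into the gaps, y along the rail, z up.
- gap0 (a point): Point on the plank in the middle of the first gap from the rack's +y end, at rack x = 0, y = 96 mm; axes as the rack's.
- gap1 (a point): Point on the plank in the middle of the second gap from the rack's +y end, at rack x = 0, y = 32 mm; axes as the rack's.
- gap2 (a point): Point on the plank in the middle of the third gap from the rack's +y end, at rack x = 0, y = -32 mm; axes as the rack's.
- gap3 (a point): Point on the plank in the middle of the fourth gap from the rack's +y end, at rack x = 0, y = -96 mm; axes as the rack's.
- back (a point): Point on the face of the rack's back wall, on the plank, at rack x = 0.036, y = 0. The dividers' rounded front ends lie at rack x = -0.030. On the back wall runs the flat rail, 22 mm wide, centred at rack x = 0.042, its top 60 mm above the plank: yellow over each gap, flush dark wood over the dividers.
- rail0: Yellow length of the rail above the first gap from the +y end, 40 mm along the rack's y, 22 mm wide; fixed. Origin at the centre of its top face, 60 mm above the plank; axes as the rack's.
- rail1: Yellow length of the rail above the second gap from the +y end, 40 mm along the rack's y, 22 mm wide; fixed. Origin at the centre of its top face, 60 mm above the plank; axes as the rack's.
- rail2: Yellow length of the rail above the third gap from the +y end, 40 mm along the rack's y, 22 mm wide; fixed. Origin at the centre of its top face, 60 mm above the plank; axes as the rack's.
- rail3: Yellow length of the rail above the fourth gap from the +y end, 40 mm along the rack's y, 22 mm wide; fixed. Origin at the centre of its top face, 60 mm above the plank; axes as the rack's.
- red_post: Red fixed wooden end post, 32 mm across at the foot, 26 mm or less above, 70 mm tall, standing beside one end of the rack, 155 mm from the rack's centre line (rack y = +0.155 or -0.155) at rack x = 0.042. Red and white may swap ends. Origin at the centre of its underside. Count the gaps from this post.
- white_post: White fixed wooden end post, 32 mm across at the foot, 26 mm or less above, 70 mm tall, standing beside one end of the rack, 155 mm from the rack's centre line (rack y = +0.155 or -0.155) at rack x = 0.042. Red and white may swap ends. Origin at the centre of its underside.
- seed_box: All-grey closed flip-top seed box, loose, flat on the plank before the rack, 70 mm along its x, 44 along y, 38 tall, about 0.09 kg, slides easily. Origin at the centre of its underside; x, the long axis, starts within 15 degrees of the rack's x and goes in lengthwise. Fully home its origin is at rack x = 0.001 and its near end sticks out 4 mm past the dividers' front ends.
- blue_box: Blue, white-lidded plastic flip-top seed box, a bystander already in an outer gap of the rack, same size as seed_box (70 x 44 x 38 mm), loose. Origin at the centre of its underside.
- orange_box: Orange, white-lidded plastic flip-top seed box, a bystander already in an outer gap of the rack, same size as seed_box (70 x 44 x 38 mm), loose. Origin at the centre of its underside.
- spray_pump: Green plastic spray pump bottle with trigger, 82 mm across, 221 mm tall, loose bystander standing to one side. Origin at the centre of its underside.
- clay_pot: Clay pot in its saucer (one piece), 132 mm across the saucer, 104 mm tall, loose bystander. Origin at the centre of its underside.
- scoop: Galvanised steel scoop, 210 mm long, 77 mm wide, 45 mm tall, loose bystander lying on the plank. Origin on its underside at the rear of the blade, blade towards its +x.
- dibber: Wooden dibber with a T handle lying on the plank, 220 mm long, handle 100 mm wide, 26 mm tall, loose bystander. Origin on the plank under its shaft, 65 mm from the handle bar's axis, point towards its +x.
Mind the look-alikes: they are no part of the job. Leave any turquoise look-alike of the seed_box alone.

How it is judged (in metres and radians):
On the way, in this order (a step that is already met when the one before it is completed fails the run):
1. a fingertip touches the yellow rail above the first gap from the red post (((y of red_post in the frame of rack above 0 m and contact force between the fingers and rail0 above 0.5 N) or (y of red_post in the frame of rack below 0 m and contact force between the fingers and rail3 above 0.5 N))), for 0.1 s.
2. then the rail above the second gap (((y of red_post in the frame of rack above 0 m and contact force between the fingers and rail1 above 0.5 N) or (y of red_post in the frame of rack below 0 m and contact force between the fingers and rail2 above 0.5 N))), for 0.1 s.
3. then the rail above the third gap (((y of red_post in the frame of rack above 0 m and contact force between the fingers and rail2 above 0.5 N) or (y of red_post in the frame of rack below 0 m and contact force between the fingers and rail1 above 0.5 N))), for 0.1 s.
4. then the grey seed box is pushed fully into the third gap (x of seed_box in the frame of rack between -0.005 and 0.006 m and ((y of red_post in the frame of rack above 0 m and y of seed_box in the frame of rack between -0.042 and -0.022 m) or (y of red_post in the frame of rack below 0 m and y of seed_box in the frame of rack between 0.022 and 0.042 m)) and angle between the x axis of seed_box and the x axis of rack, either way round below 0.2 rad and height (world z) of seed_box below 0.005 m and angle between seed_box's own z axis and vertical below 0.1 rad), for 0.2 s.
At the end, for the whole second after the job is handed in: The grey seed box rests flat in the third gap from the red post, within 6 mm of fully home against the back wall, within 10 mm of the gap's middle and lined up with it to 0.2 rad, at rest; the boxes in the rack have moved less than 15 mm and the other loose things less than 30 mm (all of step 4 and distance of each of spray_pump, clay_pot, scoop, dibber from where it was at the start of the episode below 0.03 m and distance of each of blue_box, orange_box from where it was at the start of the episode below 0.015 m and linear speed of seed_box below 0.01 m/s); the robot touches nothing.
It fails at once if the fingers touch the rail above the fourth gap ((y of red_post in the frame of rack above 0 m and contact force between the fingers and rail3 above 0.5 N) or (y of red_post in the frame of rack below 0 m and contact force between the fingers and rail0 above 0.5 N)).
It fails at once if the seed box is lifted or carried (height (world z) of seed_box above 0.012 m).
It fails at once if the seed box is tipped (angle between seed_box's own z axis and vertical above 0.35 rad).
It fails at once if a bystander is shifted (boxes in the rack 15 mm, others 30 mm) (distance of any of spray_pump, clay_pot, scoop, dibber from where it was at the start of the episode above 0.03 m or distance of any of blue_box, orange_box from where it was at the start of the episode above 0.015 m).
It also fails if it takes over 69 s, if anything falls off the work surface, if the arm or the gripper's body presses on something with over 40 N, if the wrist force passes 120 N, or if a joint passes its speed limit or range.

## Robot

A 6-joint arm with a two-finger parallel gripper is mounted at the origin on the work surface. World frame = base frame: x ahead of the robot, y to its left, z up, the work surface at z = 0. Lengths are in m, angles in degrees, forces in N, time in s.
With the tool pointing down it reaches from about 0.275 to 0.975 m from the base axis. Payload 8.4 kg.
Tool frame: the origin (TCP) lies at the very end of the fingers, on their centre line; the grasp point (between the pads) lies 19 mm behind it; z points along the fingers, y is the line along which they close (so a half turn about z gives the same grasp; the last joint's range is limited). The gripper opens to 92 mm and grips with 3 to 60 N. Pads are 20 mm wide; open, the fingers measure 128 mm over their backs; the gripper's body (75 mm by 189 mm) begins 69 mm behind the grasp point.
Start: joints at [-67.918, 20.225, 93.587, -0, 66.188, -0.138], TCP at [0.236, -0.579, 0.215] pointing down, gripper open.
Joint ranges: [-150.9, 150.9], [-52.94, 120.26], [3.33, 152.33], [-74.26, 254.26], [0, 154.13], [-172.89, 172.89]. Speed limits (degrees/s): [127.2, 127.2, 159.86, 180, 180, 180].

## Interface

Orientations are given as [roll, pitch, yaw] about the fixed x, y, z axes, in that order (R = Rz(yaw) Ry(pitch) Rx(roll)).
In Python, from bench import telemetry, imaging, job_done gives the robot as it stands.
- The arm moves only by the shell command python3 -m inch 'ROWS'. ROWS is text: rows parted by semicolons, each of 7 numbers parted by spaces: the gripper's target within -1 to 1 (shut at 1, half-way at 0, fully open at -1), then the shift along the tool's x, y, z in cm, then the turn, a rotation vector about the tool's x, y, z in degrees. A call has 1 to 12 rows; each row shifts and turns the commanded pose from where the row before left it, along the tool's axes as they then stand; what a row does not reach is not made up. A row lasts 1/12 s, in which the tool goes at most 41.7 mm and 7.16 degrees, less where a joint would pass 70% of its speed; a pose out of reach is approached as far as the arm can. A call is refused whole if a number of a shift passes 4.17 or a number of a turn 7.16, either way. A call with a gripper value outside its range is refused whole. The fingers move at their own pace and stop on an object; the grip force is fixed at half the most. Time passes only in rows, so rows that do not move let the fingers close. It gives the time, the measured TCP pose, the force, the opening and the grip force at its end, in the units of the state.
- telemetry.get_state(): the state, without advancing time (a new reading comes with each control period).
- imaging.grab_frame(name): name is "scene" or "top" or "wrist"; returns the picture (384x512x3 uint8, red, green, blue); there is no depth.
- imaging.camera_params(name): a dict with "camera_matrix" (3x3 intrinsics, pixels), "extrinsics" (4x4, takes a point from camera to world coordinates). Camera axes: x right, y up, looking along -z (the intrinsics and any distortion apply to the point x, -y, -z); pixel columns grow to the right and rows downward; lengths in m; the calibration is good to about 2 mm. A picture is of the moment at which its call begins: read the wrist's pose just before it. camera_params takes no time and is no camera call; for the wrist camera it gives the pose at the moment of the call.
- job_done(): hands the job in; it is judged then, once.
The state is a dict: "time": time; "qpos": joint angles; "dq": joint speeds; "joint_torque": joint torques, N m; "eef_pos": TCP position; "ee_rot": TCP orientation; "force": force on the tool from outside, world axes, zero at the start; "wrist_torque": the same for the moment, N m; "width": finger opening in m; "grasp_force": force on a finger pad.
Only numpy, scipy, OpenCV 4.12 (cv2) and the standard library are available. Lean on these libraries where they do the work, as an engineer would, in place of code of your own. Each camera call takes 0.05 s, during which the arm holds its last target. There are 200 camera calls.

## Working session

There is one attempt and no reset: what is moved stays moved. The work goes in short steps, Python scripts to look and compute and a shell command to move; the robot and the scene stay as the last step left them, time stands still between calls to the robot, and variables do not carry over. Pictures are saved under pics/ and viewed, at most 11 in all, crops included, and the job is handed in when it is done.

```bash
mkdir -p pics; ls; python3 - <<'E'
from bench import telemetry, imaging
import cv2
for n in ("top","scene"):
    im=imaging.grab_frame(n); cv2.imwrite(f"pics/{n}0.png",im[:,:,::-1])
    p=imaging.camera_params(n); print(n,p)
print(telemetry.get_state())
E
```

```text
pics
top {'camera_matrix': array([[408.49934369,   0.        , 249.57419661],
       [  0.        , 408.49934369, 193.23012593],
       [  0.        ,   0.        ,   1.        ]]), 'extrinsics': array([[-1.13388510e-02,  9.94095365e-01, -1.07915876e-01,
         3.81576938e-01],
       [-9.99672569e-01, -1.37454291e-02, -2.15828217e-02,
        -4.54670242e-04],
       [-2.29387330e-02,  1.07635816e-01,  9.93925724e-01,
         1.16701089e+00],
       [ 0.00000000e+00,  0.00000000e+00,  0.00000000e+00,
         1.00000000e+00]])}
scene {'camera_matrix': array([[423.93562663,   0.        , 264.65982441],
       [  0.        , 423.93562663, 186.0401988 ],
       [  0.        ,   0.        ,   1.        ]]), 'extrinsics': array([[-0.18291341, -0.57744884,  0.795673  ,  1.54221533],
       [ 0.98303449, -0.09620186,  0.15616784,  0.21228399],
       [-0.01363371,  0.81073919,  0.58524874,  0.81050696],
       [ 0.        ,  0.        ,  0.        ,  1.        ]])}
{'time': 0.1, 'qpos': array([-6.79180626e+01,  2.02585717e+01,  9.36231308e+01, -2.96714235e-04,
        6.61889577e+01, -1.38257838e-01]), 'dq': array([ 0.08323734, -0.03917855, -0.13068735, -0.01988891,  0.05797821,
       -0.01108792]), 'joint_torque': array([ 4.27430214e-04, -5.94909561e+01, -3.34928048e+01,  6.99993968e-02,
        1.83000416e-02, -2.51624385e-05]), 'eef_pos': array([ 0.23618117, -0.57818496,  0.21395077]), 'ee_rot': array([-1.79929339e+02,  1.00803007e-04,  2.22203153e+01]), 'force': array([-0.39048689,  0.45014089,  0.04821857]), 'wrist_torque': array([ 0.02513299, -0.00340543,  0.01971398]), 'grasp_force': 0.0, 'width': 0.09187905282693766}
```

View pics/top0.png

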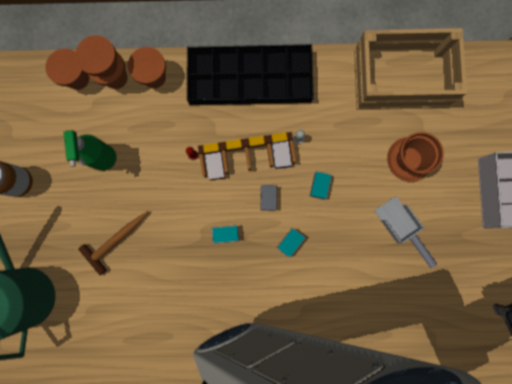

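View pics/scene0.png

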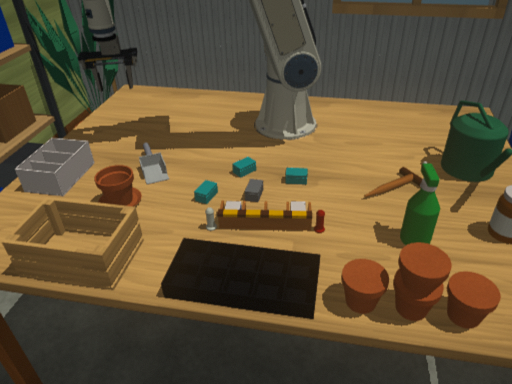

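Top view: the grey box is at (269,197). Turquoise look-alikes are at (226,234), (291,242) and (321,185). The red post is at the left (+y) end at (192,153) and the white post at (300,136), so the third gap is rail2, near (257,141). Next is one close crop to check the choice and read corners.

```bash
python3 - <<'E'
import cv2
im=cv2.imread("pics/top0.png")[120:220,180:313]
cv2.imwrite("pics/crop1.png",cv2.resize(im,None,fx=6,fy=6,interpolation=cv2.INTER_CUBIC))
E
```

```text
(no output)
```

View pics/crop1.png

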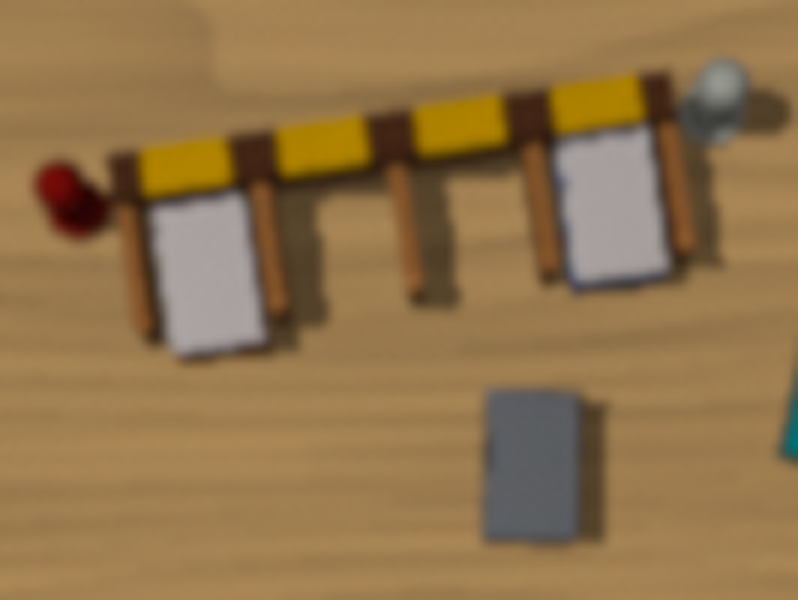

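The crop confirms the red post at left (crop 70,200) and the white at right. The yellow lengths from red are at crop (187,167), (324,147), (461,126), (597,104). The grey box is all grey, centred at (532,465). Now segmenting these to get positions.

```bash
cat > h.py <<'E'
import numpy as np, cv2
from bench import telemetry, imaging
def ray(p,uv,z):
    K,T=p["camera_matrix"],p["extrinsics"]
    d=np.linalg.inv(K)@np.array([uv[0],uv[1],1.]); d=T[:3,:3]@(d*[1,-1,-1])
    return T[:3,3]+d*(z-T[2,3])/d[2]
def blobs(mask,amin):
    n,l,s,c=cv2.connectedComponentsWithStats(mask.astype(np.uint8))
    return [(c[i],l==i) for i in range(1,n) if s[i,4]>=amin]
def inrack(fr,P):
    o,y=fr; a=np.radians(y); R=np.array([[np.cos(a),-np.sin(a)],[np.sin(a),np.cos(a)]])
    return R.T@(np.asarray(P)[:2]-o)
E
cat > m.py <<'E'
from h import *
im=cv2.imread("pics/top0.png").astype(int); p=imaging.camera_params("top")
b,g,r=im[...,0],im[...,1],im[...,2]
roi=np.zeros(r.shape,bool); roi[125:160,195:305]=1
Y=sorted([c for c,_ in blobs(roi&(b<50)&(r>120)&(g>90),30)],key=lambda c:c[0])
P=np.array([ray(p,c,.06) for c in Y]); print(P.round(4), np.linalg.norm(np.diff(P,axis=0),axis=1))
yd=(P[0]-P[3])[:2]; yaw=np.degrees(np.arctan2(-yd[0],yd[1])); m=P.mean(0)[:2]
o=m-.042*np.array([np.cos(np.radians(yaw)),np.sin(np.radians(yaw))])
print("rack",o,yaw)
roi[:]=0; roi[175:220,255:285]=1
G=blobs(roi&(abs(r-b)<25)&(r<120)&(r>60),50)
for c,mk in G:
    q=np.array([ray(p,(u,v),.038)[:2] for v,u in np.argwhere(mk)]).astype(np.float32)
    R=cv2.minAreaRect(q*1000); print("grey",ray(p,c,.038),R, "in rack",inrack((o,yaw),ray(p,c,.038)))
    w,V=np.linalg.eigh(np.cov(q.T)); print("yaw",np.degrees(np.arctan2(V[1,1],V[0,1])))
E
python3 m.py
```

```text
[[ 0.6318  0.1304  0.06  ]
 [ 0.6405  0.0671  0.06  ]
 [ 0.6494  0.0033  0.06  ]
 [ 0.6576 -0.0595  0.06  ]] [0.06395633 0.06438672 0.06335875]
rack [0.60321286 0.0296773 ] 7.728193750310344
grey [ 0.49258175 -0.0281509   0.038     ] ((493.0029296875, -28.393978118896484), (41.701175689697266, 66.95208740234375), 89.17768096923828) in rack [-0.11740264 -0.04242597]
yaw 179.6371723090461
```

```bash
cat > d.py <<'E'
# usage: d.py rx ry z  -> shift (cm, tool axes) from current TCP to that rack point
import sys; from h import *
from scipy.spatial.transform import Rotation as Ro
O=np.array([.60321,.02968]); YAW=7.73
s=telemetry.get_state(); R=Ro.from_euler("xyz",s["ee_rot"],degrees=True).as_matrix()
a=np.radians(YAW); M=np.array([[np.cos(a),-np.sin(a)],[np.sin(a),np.cos(a)]])
t,z=[float(v) for v in sys.argv[1:3]],float(sys.argv[3])
T=np.append(O+M@t,z)
print("tool shift cm",(100*R.T@(T-s["eef_pos"])).round(2),"now rack",(inrack((O,YAW),s["eef_pos"])*1e3).round(1),s["eef_pos"][2].round(4),s["ee_rot"].round(1),"F",s["force"].round(1),"w",s["width"].round(3),"t",s["time"])
E
python3 -m inch '1 0 0 0 0 0 7.16; 1 0 0 0 0 0 7.16; 1 0 0 0 0 0 0.2; 1 0 0 0 0 0 0'; python3 d.py .042 .096 .1
```

```text
time: 0.43
eef_pos: [0.2363, -0.5784, 0.2143]
ee_rot: [-180.0, 0.0, 7.9]
force: [-0.3, -0.5, -1.0]
width: 0.0671
grasp_force: 0.0Traceback (most recent call last):
  File "d.py", line 9, in <module>
    print("tool shift cm",(100*R.T@(T-s["eef_pos"])).round(2),"now rack",(inrack((O,YAW),s["eef_pos"])*1e3).round(1),s["eef_pos"][2].round(4),s["ee_rot"].round(1),"F",s["force"].round(1),"w",s["width"].round(3),"t",s["time"])
                                                                                                                                                                                               ^^^^^^^^^^^^^^^^
AttributeError: 'float' object has no attribute 'round'
```

```bash
sed -i 's/s\["width"\].round(3)/round(s["width"],3)/' d.py; python3 d.py .042 .096 .1
```

```text
tool shift cm [ 48.94 -64.77  11.46] now rack [-445.4 -553.2] 0.2143 [-180.     0.     7.9] F [-0.3 -0.5 -1. ] w 0.067 t 0.4333
```

```bash
python3 -m inch '1 2.4 -3.2 0 0 0 0;1 2.4 -3.2 0 0 0 0;1 2.4 -3.2 0 0 0 0;1 2.4 -3.2 0 0 0 0;1 2.4 -3.2 0 0 0 0;1 2.4 -3.2 0 0 0 0;1 2.4 -3.2 0 0 0 0;1 2.4 -3.2 0 0 0 0;1 2.4 -3.2 0 0 0 0;1 2.4 -3.2 0 0 0 0;1 2.4 -3.2 0 0 0 0;1 2.4 -3.2 0 0 0 0' >/dev/null; python3 d.py .042 .096 .1
```

```text
tool shift cm [ 19.94 -26.3   11.48] now rack [-156.3 -167.8] 0.2148 [180.  -0.   8.] F [ 0.4 -1.3  0.6] w 0.0 t 1.4333
```

```bash
python3 -m inch '1 2.4 -3.2 0 0 0 0;1 2.4 -3.2 0 0 0 0;1 2.4 -3.2 0 0 0 0;1 2.4 -3.2 0 0 0 0;1 2.4 -3.2 0 0 0 0;1 2.4 -3.2 0 0 0 0;1 2.4 -3.2 1 0 0 0;1 2.4 -3.2 1 0 0 0;1 0.7 -0.7 3 0 0 0;1 0 0 3 0 0 0;1 0 0 2 0 0 0;1 0 0 0 0 0 0' >/dev/null; python3 d.py .042 .096 .07; python3 - <<'E'
from h import *
cv2.imwrite("pics/w1.png",imaging.grab_frame("wrist")[:,:,::-1])
E
```

```text
tool shift cm [ 0.35 -0.23  3.97] now rack [38.8 93.7] 0.1097 [180.    0.4   8. ] F [-1.3 -0.2  0.5] w 0.0 t 2.4333
```

View pics/w1.png

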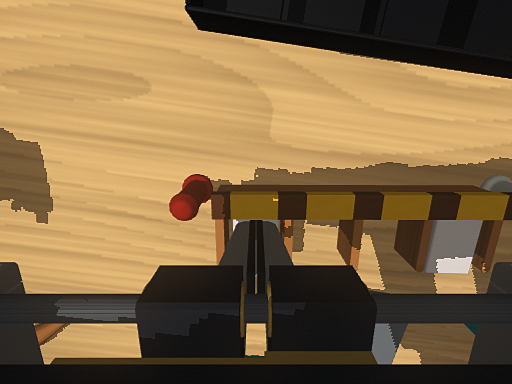

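The wrist view shows the closed fingertips at (257,222), next to the first yellow length at (254,206), with the red post at left (190,195). They are above the correct gap, so I'm descending.

```bash
python3 -m inch '1 0.35 -0.2 1.5 0 0 0;1 0 0 1.5 0 0 0;1 0 0 1.3 0 0 0;1 0 0 0 0 0 0;1 0 0 0 0 0 0' >/dev/null; python3 d.py .042 .096 .06;  python3 -m inch '1 0 0 0.2 0 0 0;1 0 0 0.2 0 0 0;1 0 0 0.2 0 0 0;1 0 0 0 0 0 0;1 0 0 0 0 0 0' >/dev/null; python3 d.py .042 .096 .06
```

```text
tool shift cm [-0.35 -0.09  1.15] now rack [45.5 95.1] 0.0715 [180.    0.    7.7] F [ 0.4  0.5 -0.2] w 0.0 t 2.9
tool shift cm [-0.36 -0.07  0.58] now rack [45.6 95.3] 0.0658 [-180.    -0.     7.7] F [0.6 1.  0.6] w 0.0 t 3.3167
```

```bash
python3 -m inch '1 -0.3 0 0.2 0 0 0;1 0 0 0.2 0 0 0;1 0 0 0.1 0 0 0;1 0 0 0.1 0 0 0;1 0 0 0 0 0 0;1 0 0 0 0 0 0' >/dev/null; python3 d.py .042 .096 .06
```

```text
tool shift cm [-0.01 -0.07  0.04] now rack [42.1 95.3] 0.0604 [180.    0.    7.7] F [-4.2 -0.2 10.9] w 0.0 t 3.8167
```

Contact at 10.9 N on rail 1, at z 0.060 as expected. Holding briefly, then on to the second.

```bash
python3 -m inch '1 0 0 0.05 0 0 0;1 0 0 0 0 0 0;1 0 0 0 0 0 0' ; python3 -m inch '1 0 0 -1.5 0 0 0;1 0 2.1 0 0 0 0;1 0 2.1 0 0 0 0;1 0 2.1 0 0 0 0;1 0 0 0 0 0 0;1 0 0 0 0 0 0;1 0 0 0.8 0 0 0;1 0 0 0.4 0 0 0; 1 0 0 0.1 0 0 0;1 0 0 0 0 0 0' >/dev/null; python3 d.py .042 .032 .06
```

```text
time: 4.07
eef_pos: [0.6322, 0.1298, 0.0604]
ee_rot: [-180.0, 0.0, 7.7]
force: [-6.0, -1.5, 14.0]
width: 0.0005
grasp_force: 7.2
tool shift cm [-0.01  0.13  0.05] now rack [42.1 33.3] 0.0605 [-1.8e+02  1.0e-01  7.8e+00] F [-0.2  0.   1.3] w 0.0 t 4.9
```

```bash
python3 -m inch '1 0 0 0.1 0 0 0;1 0 0 0.1 0 0 0;1 0 0 0 0 0 0;1 0 0 0 0 0 0;1 0 0 0 0 0 0' |grep force; python3 -m inch '1 0 0 -1.5 0 0 0;1 0 2.2 0 0 0 0;1 0 2.2 0 0 0 0;1 0 2.1 0 0 0 0;1 0 0 0 0 0 0;1 0 0 0 0 0 0;1 0 0 0.8 0 0 0;1 0 0 0.4 0 0 0; 1 0 0 0.1 0 0 0;1 0 0 0 0 0 0' >/dev/null; python3 d.py .042 -.032 .06
```

```text
force: [-5.8, -0.1, 17.8]
grasp_force: 8.9
tool shift cm [-0.    0.05  0.04] now rack [ 42.  -31.5] 0.0604 [-1.8e+02  1.0e-01  7.8e+00] F [-0.7  1.4  1.6] w 0.001 t 6.15
```

```bash
python3 -m inch '1 0 0 0.1 0 0 0;1 0 0 0.1 0 0 0;1 0 0 0 0 0 0;1 0 0 0 0 0 0;1 0 0 0 0 0 0' |grep force; python3 -m inch '1 0 0 -3 0 0 0;1 0 0 -3 0 0 0;1 0 0 -3 0 0 0;-1 -3.5 0 0 0 0 0;-1 -3.5 0 0 0 0 0;-1 -3.5 0 0 0 0 0;-1 -3.5 0 0 0 0 0;-1 -2 0 0 0 0 0;-1 0 0 0 0 0 0;-1 0 0 0 0 0 0;-1 0 0 0 0 0 0;-1 0 0 0 0 0 0' >/dev/null; python3 d.py -.117 -.035 .02;python3 - <<'E'
from h import *
cv2.imwrite("pics/w2.png",imaging.grab_frame("wrist")[:,:,::-1])
E
```

```text
force: [-7.2, 1.2, 19.0]
grasp_force: 9.2
tool shift cm [-0.1   0.25 12.91] now rack [-116.1  -32.4] 0.1491 [ 1.8e+02 -1.0e-01  7.7e+00] F [-0.1 -0.4  0.7] w 0.058 t 7.5667
```

View pics/w2.png

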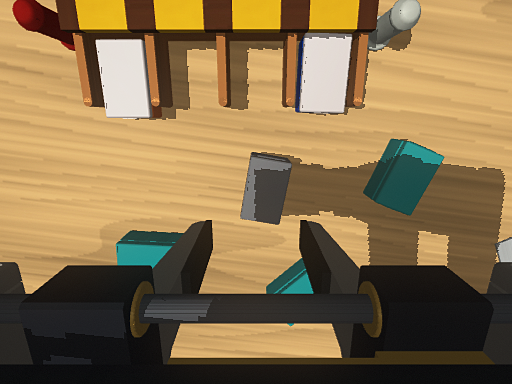

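Wrist view: the grey box is at (266,188), ahead of the open fingertips. The turquoise boxes are at (150,245), (290,290) and (403,177). I'll check their rack coordinates for clearance before going down.

```bash
cat > t.py <<'E'
from h import *
im=cv2.imread("pics/top0.png"); p=imaging.camera_params("top")
h=cv2.cvtColor(im,cv2.COLOR_BGR2HSV); mk=(h[...,0]>80)&(h[...,0]<100)&(h[...,1]>120); mk[:,:200]=0; mk[270:]=0
for c,m in blobs(mk,100):
    q=np.array([inrack((np.array([.60321,.02968]),7.73),ray(p,(u,v),.038)) for v,u in np.argwhere(m)])*1000
    print(q.mean(0).round(), "x",q[:,0].min().round(),q[:,0].max().round(),"y",q[:,1].min().round(),q[:,1].max().round())
E
python3 t.py
```

```text
[-105. -190.] x -140.0 -68.0 y -221.0 -160.0
[-201.   91.] x -221.0 -179.0 y 56.0 125.0
[-249.  -84.] x -283.0 -214.0 y -120.0 -48.0
```

```bash
python3 -m inch '-1 -0.1 0.2 3 0 0 0;-1 0 0 3 0 0 0;-1 0 0 3 0 0 0;-1 0 0 0 0 0 0' >/dev/null; python3 d.py -.117 -.035 .013; python3 -m inch '-1 0 0 2 0 0 0;-1 0 0 1.5 0 0 0;-1 0 0 1 0 0 0;-1 0 0 0 0 0 0;-1 0 0 0 0 0 0' >/dev/null; python3 d.py -.117 -.035 .013
```

```text
tool shift cm [0.46 0.11 4.15] now rack [-121.3  -33.9] 0.0546 [-179.9    0.4    7.7] F [-1.2  0.2 -0.1] w 0.089 t 7.95
tool shift cm [0.11 0.04 0.15] now rack [-118.1  -34.6] 0.0145 [-180.     0.     7.7] F [-0.9 -0.1  0.8] w 0.092 t 8.3667
```

Now squaring the box between the pads with no vertical motion, then reopening.

```bash
python3 -m inch '0 0 0 0 0 0 0;0 0 0 0 0 0 0;0 0 0 0 0 0 0;0 0 0 0 0 0 0;0 0 0 0 0 0 0;0 0 0 0 0 0 0;0.05 0 0 0 0 0 0;0.05 0 0 0 0 0 0;0.05 0 0 0 0 0 0;0.1 0 0 0 0 0 0;0.1 0 0 0 0 0 0;0.1 0 0 0 0 0 0'; python3 d.py -.117 -.032 .013
```

```text
time: 9.37
eef_pos: [0.4906, -0.0206, 0.0142]
ee_rot: [180.0, -0.0, 7.7]
force: [0.0, -1.4, 6.6]
width: 0.045
grasp_force: 28.6
tool shift cm [ 0.14 -0.27  0.12] now rack [-118.4  -34.7] 0.0142 [180.   -0.    7.7] F [ 0.  -1.4  6.6] w 0.045 t 9.3667
```

```bash
python3 -m inch '0.1 0 -0.13 0 0 0 0;0.1 0 -0.13 0 0 0 0;0.1 0 0 0 0 0 0;-1 0 0 0 0 0 0;-1 0 0 0 0 0 0;-1 0 0 0 0 0 0;-1 0 0 0 0 0 0;-1 -1.5 0 0 0 0 0;-1 -2 0 0 0 0 0;-1 -2 0 0 0 0 0;-1 -1.5 0 0 0 0 0;-1 0 0 0 0 0 0' >/dev/null; python3 d.py -.185 -.032 .013; python3 -m inch '1 0 0 0 0 0 0;1 0 0 0 0 0 0;1 0 0 0 0 0 0;1 0 0 0 0 0 0;1 0 0 0 0 0 0;1 0 0 0 0 0 0;1 0 0 0 0 0 0;1 0 0 0 0 0 0' >/dev/null
cat >look.py <<'E'
import sys; from h import *
im=imaging.grab_frame("top")[:,:,::-1].copy(); cv2.imwrite(f"pics/{sys.argv[1]}.png",cv2.resize(im[120:240,200:320],None,fx=5,fy=5,interpolation=cv2.INTER_CUBIC))
E
python3 look.py l1;python3 d.py -.185 -.032 .013
```

```text
tool shift cm [0.75 0.06 0.06] now rack [-192.5  -31.4] 0.0136 [-179.9    0.2    7.7] F [-0.1  0.7 -0.2] w 0.092 t 10.3667
tool shift cm [0.35 0.01 0.1 ] now rack [-188.5  -31.9] 0.014 [-180.     0.     7.7] F [ 0.2 -0.4  0.5] w 0.037 t 11.0833
```

View pics/l1.png

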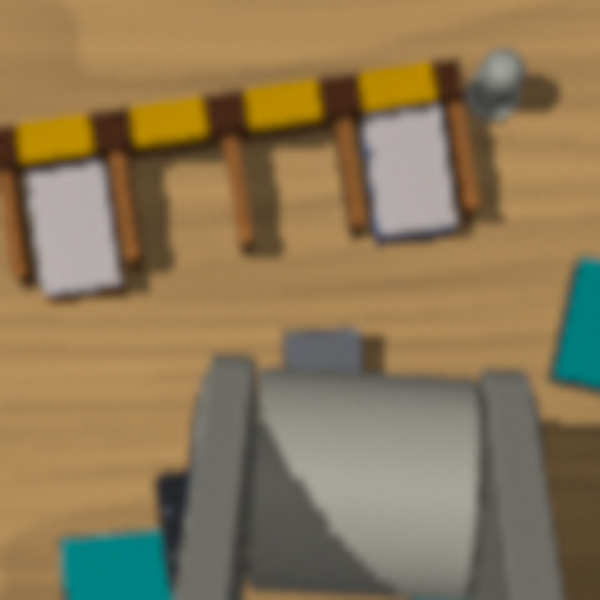

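The top view shows the box front edge at (285–360, 333), nearly level, so it may still be unrotated. Checking with the wrist camera.

```bash
python3 -m inch '1 0 0 0 0 0 0;1 0 0 0 0 0 0;1 0 0 0 0 0 0;1 0 0 0 0 0 0;1 0 0 0 0 0 0;1 0 0 0 0 0 0' >/dev/null; python3 d.py -.185 -.032 .013; python3 - <<'E'
from h import *
cv2.imwrite("pics/w3.png",imaging.grab_frame("wrist")[:,:,::-1])
E
```

```text
tool shift cm [0.36 0.   0.11] now rack [-188.6  -31.9] 0.0141 [180.   -0.    7.7] F [0.1 0.6 0.4] w 0.0 t 11.5833
```

View pics/w3.png

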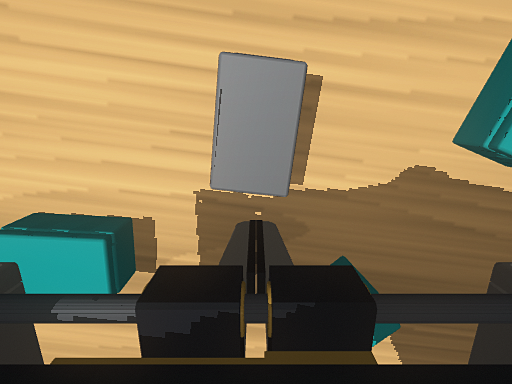

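```bash
cat > q.py <<'E'
from h import *
p=imaging.camera_params("wrist")
C=np.array([inrack((np.array([.60321,.02968]),7.73),ray(p,c,.038))*1000 for c in [(211,190),(288,195),(307,63),(221,52)]])
print(C.round(1),C.mean(0).round(1)); e=C[3]-C[0]+C[2]-C[1]; print("yaw rel rack",np.degrees(np.arctan2(e[1],e[0])))
E
python3 q.py
```

```text
[[-152.6   -6.9]
 [-155.5  -49.4]
 [ -88.4  -56.6]
 [ -83.6  -14.8]] [-120.   -31.9]
yaw rel rack -6.287931139999955
```

The box is centred (rack -120, -32 mm), but its yaw relative to the rack is still -6.3°. A flat two-finger fence push from behind should square it, so I'll push part way and look again.

```bash
python3 -m inch '0.8 1 0 0 0 0 0;0.8 0.7 0 0 0 0 0;0.8 0.5 0 0 0 0 0;0.8 0.5 0 0 0 0 0;0.8 0.5 0 0 0 0 0;0.8 0.5 0 0 0 0 0;0.8 0.5 0 0 0 0 0;0.8 0.4 0 0 0 0 0;0.8 0.4 0 0 0 0 0;0.8 0.4 0 0 0 0 0;0.8 0.3 0 0 0 0 0;0.8 0 0 0 0 0 0' ; python3 d.py -.125 -.032 .013; python3 - <<'E'
from h import *
cv2.imwrite("pics/w4.png",imaging.grab_frame("wrist")[:,:,::-1])
E
```

```text
time: 12.63
eef_pos: [0.478, -0.0196, 0.0142]
ee_rot: [180.0, -0.0, 7.7]
force: [0.5, -0.2, 0.1]
width: 0.0092
grasp_force: 0.0
tool shift cm [ 0.57 -0.    0.12] now rack [-130.7  -32. ] 0.0142 [180.   -0.    7.7] F [ 0.5 -0.2  0.1] w 0.009 t 12.6333
```

View pics/w4.png

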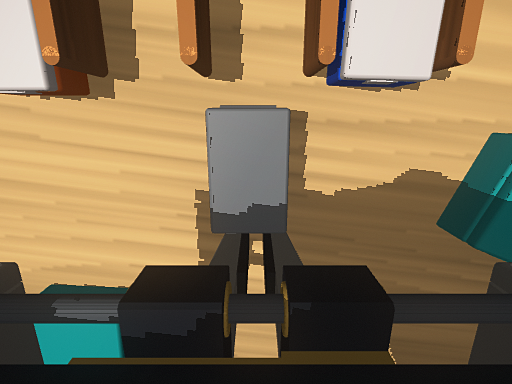

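The box is now square, with corners (212,233), (286,232), (290,110), (206,108). The divider ends are at (190,50) and (327,50).

```bash
sed -i 's/\[(211,190).*\]\])/[(212,233),(286,232),(290,110),(206,108)]])/; s/ for c in \[(211.*$/ for c in [(212,233),(286,232),(290,110),(206,108)]])/' q.py; cat >>q.py <<'E'
for c in [(190,55),(327,55)]: print("divider",inrack((np.array([.60321,.02968]),7.73),ray(p,c,.044))*1000)
E
python3 q.py
```

```text
[[-120.9   -6.4]
 [-120.3  -49.1]
 [ -52.9  -49.1]
 [ -52.    -6.3]] [-86.5 -27.7]
yaw rel rack 0.027824751322665143
divider [-28.5507975  -1.0797737]
divider [-28.54036468 -64.72303769]
```

The gap centre is at y ≈ -32.9 and the box at -27.7, which is a tight 1 mm margin. I'll re-centre it with a light closing of the fingers.

```bash
python3 -m inch '-1 -1.5 0 0 0 0 0;-1 0 0.08 0 0 0 0;-1 0 0 0 0 0 0;-1 0 0 0 0 0 0;-1 0 0 0 0 0 0;-1 0 0 0 0 0 0;-1 0 0 0 0 0 0;-1 0 0 0 0 0 0;-1 0 0 0 0 0 0' |grep width; python3 -m inch '-1 1.5 0 0 0 0 0;-1 2 0 0 0 0 0;-1 2 0 0 0 0 0;0 0 0 0 0 0 0;0 0 0 0 0 0 0;0 0 0 0 0 0 0;0 0 0 0 0 0 0;0 0 0 0 0 0 0;0 0 0 0 0 0 0;0.1 0 0 0 0 0 0;0.1 0 0 0 0 0 0;0.1 0 0 0 0 0 0'; python3 d.py -.09 -.033 .013
```

```text
width: 0.0672
time: 14.43
eef_pos: [0.5165, -0.0152, 0.0141]
ee_rot: [-180.0, 0.0, 7.7]
force: [-1.9, -0.3, 2.2]
width: 0.0438
grasp_force: 30.0
tool shift cm [0.2  0.02 0.11] now rack [-92.  -32.8] 0.0141 [-180.     0.     7.7] F [-1.9 -0.3  2.2] w 0.044 t 14.4333
```

Box gripped at 43.8 mm opening, centred at -32.8. Releasing, backing off and closing to a fence.

```bash
python3 -m inch '-1 0 0 0 0 0 0;-1 0 0 0 0 0 0;-1 0 0 0 0 0 0;-1 0 0 0 0 0 0;-1 0 0 0 0 0 0;-1 -1.5 0 0 0 0 0;-1 -2 0 0 0 0 0;-1 -2 0 0 0 0 0;0.8 0 0 0 0 0 0;0.8 0 0 0 0 0 0;0.8 0 0 0 0 0 0;0.8 0 0 0 0 0 0' >/dev/null; python3 -m inch '0.8 0 0 0 0 0 0;0.8 0 0 0 0 0 0;0.8 0 0 0 0 0 0;0.8 0 0 0 0 0 0;0.8 0 0 0 0 0 0;0.8 0 0 0 0 0 0;0.8 0 0 0 0 0 0;0.8 0 0 0 0 0 0'|grep width; python3 d.py -.055 -.033 .013; python3 - <<'E'
from h import *
cv2.imwrite("pics/w5.png",imaging.grab_frame("wrist")[:,:,::-1])
E
```

```text
width: 0.0139
tool shift cm [9.15 0.02 0.11] now rack [-146.5  -32.8] 0.0141 [180.   -0.    7.7] F [-1.   0.6 -0.2] w 0.014 t 16.1
```

View pics/w5.png

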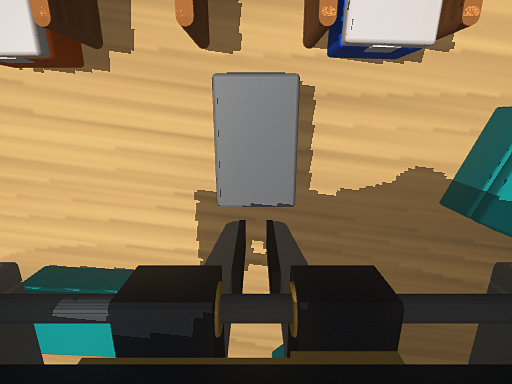

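The box is square and centred between the dividers (box mid column about 256, divider mid 256.5). Pushing straight in.

```bash
python3 -m inch '0.8 0.8 0 0 0 0 0;0.8 0.7 0 0 0 0 0;0.8 0.7 0 0 0 0 0;0.8 0.6 0 0 0 0 0;0.8 0.6 0 0 0 0 0;0.8 0.6 0 0 0 0 0;0.8 0.6 0 0 0 0 0;0.8 0.6 0 0 0 0 0;0.8 0.6 0 0 0 0 0;0.8 0.6 0 0 0 0 0;0.8 0.5 0 0 0 0 0;0.8 0 0 0 0 0 0'|grep force; python3 d.py -.044 -.033 .013;  python3 -m inch '0.8 0.5 0 0 0 0 0;0.8 0.4 0 0 0 0 0;0.8 0.4 0 0 0 0 0;0.8 0.4 0 0 0 0 0;0.8 0.3 0 0 0 0 0;0.8 0.3 0 0 0 0 0;0.8 0.2 0 0 0 0 0;0.8 0.2 0 0 0 0 0;0.8 0 0 0 0 0 0;0.8 0 0 0 0 0 0' >/dev/null; python3 d.py -.044 -.033 .013
```

```text
force: [0.1, -0.2, 0.2]
grasp_force: 0.0
tool shift cm [3.21 0.01 0.13] now rack [-76.1 -32.9] 0.0142 [ 1.8e+02 -1.0e-01  7.7e+00] F [ 0.1 -0.2  0.2] w 0.009 t 17.15
tool shift cm [0.64 0.02 0.11] now rack [-50.4 -32.8] 0.0141 [180.   -0.    7.7] F [-0.4 -0.   0.3] w 0.009 t 17.9833
```

Entered freely with no side force. Last few millimetres now, in small steps against the wall.

```bash
python3 -m inch '0.8 0.2 0 0 0 0 0;0.8 0.1 0 0 0 0 0;0.8 0.1 0 0 0 0 0;0.8 0.1 0 0 0 0 0;0.8 0 0 0 0 0 0;0.8 0 0 0 0 0 0'>/dev/null; python3 d.py -.044 -.033 .013;  python3 -m inch '0.8 0.1 0 0 0 0 0;0.8 0.1 0 0 0 0 0;0.8 0 0 0 0 0 0;0.8 0 0 0 0 0 0' >/dev/null; python3 d.py -.044 -.033 .013
```

```text
tool shift cm [0.14 0.02 0.11] now rack [-45.4 -32.8] 0.0141 [180.   -0.    7.7] F [ 0.2 -0.4 -0.4] w 0.009 t 18.4833
tool shift cm [0.14 0.02 0.09] now rack [-45.4 -32.8] 0.0139 [-180.     0.2    7.7] F [-6.3 -1.   5.6] w 0.009 t 18.8167
```

It stalled at x = -45 mm with 6 N of force, so the box is against the back wall. Backing off, rising and checking.

```bash
python3 -m inch '0.8 0.1 0 0 0 0 0;0.8 0 0 0 0 0 0;0.8 0 0 0 0 0 0;0.8 -1 0 0 0 0 0;0.8 -2 0 0 0 0 0;0.8 -3 0 0 0 0 0;0.8 -3 0 0 0 0 0;0.8 0 0 -3 0 0 0;0.8 0 0 -4 0 0 0;0.8 -2 0 -3 0 0 0;0.8 -2 0 -3 0 0 0;0.8 0 0 0 0 0 0'|head -4;  python3 -m inch '0.8 -3 0 -2 0 0 0;0.8 -3 0 0 0 0 0;0.8 -3 0 0 0 0 0;0.8 -1 0 0 0 0 0;0.8 0 0 0 0 0 0;0.8 0 0 0 0 0 0'|head -4; python3 - <<'E'
from h import *
cv2.imwrite("pics/w6.png",imaging.grab_frame("wrist")[:,:,::-1])
E
```

```text
time: 19.82
eef_pos: [0.4364, -0.0263, 0.1486]
ee_rot: [179.9, -0.3, 7.7]
force: [1.3, -0.2, 0.0]
time: 20.32
eef_pos: [0.3386, -0.0395, 0.1643]
ee_rot: [180.0, -0.1, 7.7]
force: [0.6, 1.1, -0.3]
```

View pics/w6.png

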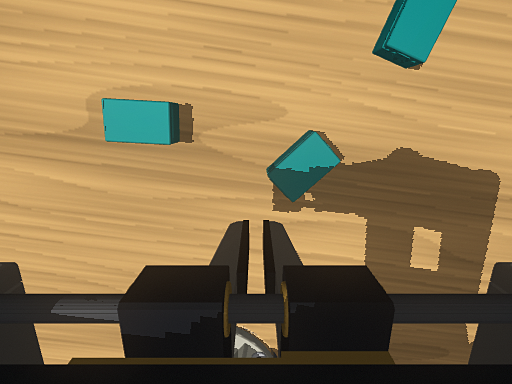

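The wrist camera is too far back to see the rack. Using the top camera, which is now unobstructed (last picture).

```bash
python3 look.py l2; python3 - <<'E'
from h import *
im=imaging.grab_frame("top").astype(int); p=imaging.camera_params("top")
r,g,b=im[...,0],im[...,1],im[...,2]
roi=np.zeros(r.shape,bool); roi[140:180,235:272]=1
for c,m in blobs(roi&(abs(r-b)<25)&(r<120)&(r>60),50): print(m.sum(),inrack((np.array([.60321,.02968]),7.73),ray(p,c,.038))*1000)
E
```

```text
404 [ -2.56299144 -31.71677514]
```

View pics/l2.png

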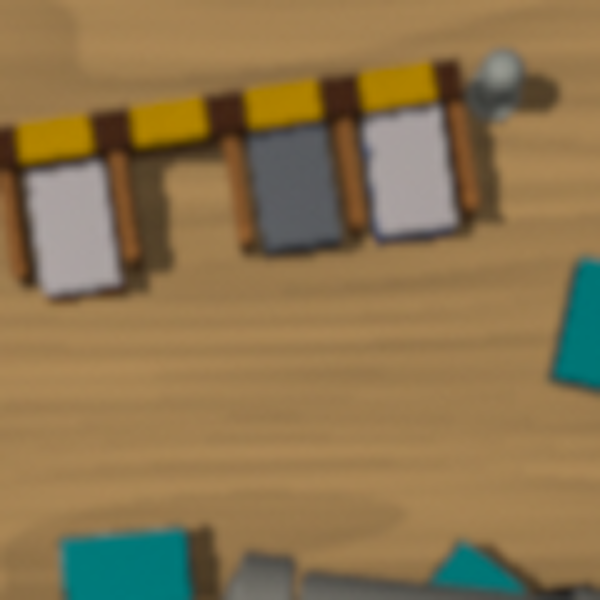

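The grey box sits square and centred in the third gap, against the back wall and level with its neighbours. Nothing else has moved.

```bash
python3 -c "
from bench import job_done; print(job_done())"
```

```text
the job is handed in; nothing more can be done
None
```

I touched the first three yellow lengths in order from the red post and left the fourth alone. The grey seed box is now in the third gap against the back wall; before pushing it in, I closed the fingers on it twice and slid it about 3 mm in the first of those grips to centre it, never raising it. The arm finished clear and the job is handed in, but the hand-in returned no verdict.

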